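# Hold a contact probe square on a tilted specimen

### The job

Slide the flat probe upward out of its slotted holder and set its sprung tip on the middle of the round specimen held on the tilted stage. Hold the probe square to the specimen's sloping face, pressing gently so that the tip is pushed in about half its travel, and finish while still holding it there. Do not turn the stage's table, and leave the other card, the vial, the filter disc and the jar where they are.

Things in the scene. Friction and masses are not known exactly. Their poses are not given: they have to be found in the camera images.
- probe: flat white probe upright in the holder: plate 8 mm thick (its x) x 56 mm wide (y) x 100 mm tall (z up; topmost 16 mm only 44 mm wide). Origin: centre of the plate's lower edge. Below it a 9 mm collar to z = -14 mm, then a 6 mm sprung pin to z = -30 mm. About 0.1 kg. Upper 63 mm stick out of the holder; grip it across the 8 mm, anywhere on the upper 40 mm
- plunger (a joint): how far the probe's sprung tip is pushed into the probe: 0 = fully out, 0.012 m = bottomed (half way = 0.006). Spring: 1.2 N at first movement, 3.6 N half way, 6 N at the end of the travel
- tip (a point): rounded end of the probe's sprung tip (7 mm diameter), on the probe's centre line, 30 mm below the plate's lower edge when fully out
- holder: fixed grey slotted block, 47 x 92 mm, flat top 72 mm up (slot lips 77 mm), on a 90 x 110 x 8 mm aluminium foot. Origin: centre of underside, on the desk. Slot 10.5 mm (x) by 59 mm (y); ledges in it carry the probe's lower edge 40 mm up, a well between them leaves the tip free. The probe comes straight up, clear after 70 mm of lift
- stage: fixed tilting specimen stage: aluminium foot 110 x 110 x 10 mm with two cheeks 69 mm tall at y = +-44 mm that carry the table. Origin: centre of the underside. The table's hinge runs along y, 55 mm up; the table's top faces up and, tilted, toward the stage's -x side
- table (a joint): tilt of the stage's table in rad: 0 = level, 0.35 = about 20 degrees toward the stage's -x side. Stiff (2 N m of friction): it stays put under a gentle press near its middle
- spot (a point): the marked spot: centre of the upper face of the round specimen (21 mm diameter) on the square white 46 x 46 mm card that is fixed on the stage's 72 x 72 mm dark table, about 68 mm above the desk. Its z axis is the outward normal of the sloping face, y lies along the table's hinge. Rigid
- spare_card: loose square white card with a round specimen, 46 x 46 x 10 mm, lying flat on the desk; not to be used
- vial: loose capped vial, 24 mm diameter, 55 mm tall; bystander
- filter_disc: loose round filter disc, 52 mm diameter, 7 mm thick, on the desk; bystander
- jar: loose jar with screw cap, 59 mm diameter, 70 mm tall; bystander

How it is judged:
By the outcome, as a careful person would: the job done as asked, in the order asked, and still so for the second after the job is handed in, while the arm keeps its last pose, push and grip.
It also fails if it takes over 40 s, if anything falls off the work surface, if the arm or the gripper's body presses on something with over 40 N, if the wrist force passes 120 N, or if a joint passes its speed limit or range.

### The arm

A 6-joint arm with a two-finger parallel gripper is mounted at the origin on a cart in front of the work surface, level with it; the furniture and walls round the work are solid. World frame = base frame: x ahead of the robot, y to its left, z up, the work surface at z = 0. Lengths are in m, angles in rad, forces in N, time in s.
With the tool pointing down it reaches from about 0.35 to 0.775 m from the base axis. Payload 5.5 kg.
Tool frame: the origin (TCP) lies midway between the tips of the shut fingers; the grasp point (between the pads) lies 19 mm behind it; z points along the fingers, y is the line along which they close (so a half turn about z gives the same grasp; the last joint's range is limited). The gripper opens to 85 mm and grips with 20 to 120 N. Pads are 22 mm wide; open, the fingers measure 114 mm over their backs; the gripper's body (76 mm by 85 mm) begins 54 mm behind the grasp point. The pads swing forward as they close: fully open they stand 13 mm farther back than shut.
Start: joints at [1.193, 0.313, 0.046, 1.304, 0, 1.431], TCP at [0.135, 0.559, 0.231] pointing down, gripper open.
Joint ranges: [-2.76, 2.76], [-0.86, 1.69], [-1.03, 1.26], [-2.2, 2.34], [-1.47, 1.5], [-3.14, 3.14]. Speed limits (rad/s): [2.57, 2.57, 3.14, 3.14, 3.14, 3.14].

### API

Orientations are given as a unit quaternion [w, x, y, z].
In Python, from cell import manip gives the robot as it stands.
- The arm moves only by the shell command python3 -m pendant 'ROWS' [FORCE]. ROWS is JSON, a list of rows, each a list of 7 numbers: the opening, from 0 (shut) to 1 (fully open), then the shift along the tool's x, y, z each as a share of 0.5 m, from -1 to 1, then the turn, a rotation vector about the tool's x, y, z each as a share of pi/4 rad, from -1 to 1. In form: [[fingers, dx, dy, dz, ax, ay, az], ...]. A call has 1 to 12 rows; each row is the pose to reach, as a shift and turn from the pose commanded when the call began, along the tool's axes at that moment; what a row does not reach only later rows make up. A row lasts 1/10 s, in which the tool goes at most 50 mm and 8.59 degrees, less where a joint would pass 70% of its speed; a pose out of reach is approached as far as the arm can. A call with a number of a shift or a turn outside -1 to 1 is refused whole. A call with a gripper value outside its range is refused whole. The fingers move at their own pace and stop on an object; FORCE is the grip in N (left out, the last holds). Time passes only in rows, so rows that repeat a pose let the fingers close. It gives the time, the measured TCP pose, the force, the opening and the grip force at its end, in the units of the state.
- manip.get_state(): the state, without advancing time (a new reading comes with each control period).
- manip.read_camera(name): name is "scene" or "top"; returns a dict with "color" (420x560x3 uint8, red, green, blue), "fovy" (degrees; the focal length in pixels is half the picture's height over the tangent of half this angle, whatever the lens; pixels are square), "cx", "cy" (the principal point, pixels), "k1" (the pictures are not rectified: a ray, as slopes to the right and down, at radius r is drawn at 1 + k1 r^2 times it, then the intrinsics apply), "R" (3x3) and "t" (3): a world point X has camera coordinates R X + t. Camera axes: x right, y down, z forward; pixel columns grow to the right and rows downward; lengths in m; the calibration is good to about 2 mm. A picture is of the moment at which its call begins. There is no depth.
- manip.hand_in(): hands the job in; it is judged then, once.
The state is a dict: "t": time; "q": joint angles; "qvel": joint speeds; "joint_efforts": joint torques, N m; "ee_pos": TCP position; "orientation": TCP orientation; "ft_force": force on the tool from outside, world axes, zero at the start; "wrist_torque": the same for the moment, N m; "width": finger opening in m; "grasp_force": force on a finger pad.
Only numpy, scipy, OpenCV 4.12 (cv2) and the standard library are available. Lean on these libraries where they do the work, as an engineer would, in place of code of your own. Each camera call takes 0.05 s, during which the arm holds its last target. There are 200 camera calls.

## Working session

There is one attempt and no reset: what is moved stays moved. The work goes in short steps, Python scripts to look and compute and a shell command to move; the robot and the scene stay as the last step left them, time stands still between calls to the robot, and variables do not carry over. Pictures are saved under pics/ and viewed, at most 10 in all, crops included, and the job is handed in when it is done.

```bash
mkdir -p pics; cat > h.py <<'E'
import numpy as np, cv2
from cell import manip
def cam(n):
    c=manip.read_camera(n); return c
def f(c): return c["color"].shape[0]/2/np.tan(np.radians(c["fovy"])/2)
def ray(c,uv):
    d=np.array([(uv[0]-c["cx"])/f(c),(uv[1]-c["cy"])/f(c)]); u=d.copy()
    for _ in range(20): u=d/(1+c["k1"]*(u@u))
    R=np.array(c["R"]);t=np.array(c["t"])
    v=R.T@np.array([u[0],u[1],1]); return -R.T@t, v/np.linalg.norm(v)
def onz(c,uv,z):
    o,v=ray(c,uv); return o+v*(z-o[2])/v[2]
def proj(c,X):
    p=np.array(c["R"])@np.array(X)+np.array(c["t"]); u=p[:2]/p[2]; u=u*(1+c["k1"]*(u@u)); return u*f(c)+[c["cx"],c["cy"]]
def tri(c1,a,c2,b):
    o1,v1=ray(c1,a);o2,v2=ray(c2,b)
    s=np.linalg.lstsq(np.c_[v1,-v2],o2-o1,rcond=None)[0]
    p,q=o1+s[0]*v1,o2+s[1]*v2
    return (p+q)/2,np.linalg.norm(p-q)
def save(c,n,box=None,k=1):
    im=c["color"][...,::-1]
    if box: im=im[box[1]:box[3],box[0]:box[2]]
    cv2.imwrite(n,cv2.resize(im,None,fx=k,fy=k,interpolation=cv2.INTER_CUBIC))
E
python3 - <<'E'
from h import *
for n in("scene","top"):
    c=cam(n); save(c,f"pics/{n}0.png",k=1.4)
    R=np.array(c["R"]); print(n,c["fovy"],c["cx"],c["cy"],c["k1"],-R.T@c["t"],R.round(3).tolist())
s=manip.get_state(); print(s)
E
```

```text
scene 50.75282641556235 280.8504410694104 211.97745321057556 -0.1064276706975806 [ 0.08394033 -0.57285279  0.42146014] [[0.746, -0.666, 0.006], [-0.268, -0.308, -0.913], [0.61, 0.679, -0.409]]
top 49.61436868067446 286.19497129342693 204.11863365495634 -0.14387840901349847 [ 0.44586225 -0.00799101  0.99688092] [[0.007, -1.0, -0.012], [-0.988, -0.005, -0.156], [0.156, 0.013, -0.988]]
{'t': 0.1, 'q': array([ 1.19337180e+00,  3.13942640e-01,  4.51066491e-02,  1.30357832e+00,
       -3.25671979e-05,  1.43118889e+00]), 'qvel': array([-0.00183783, -0.00133809,  0.00222635,  0.00101064,  0.00044558,
       -0.00020748]), 'joint_efforts': array([ 3.22982800e-03, -4.81723595e+01,  2.99245566e+01,  1.27294759e-02,
       -1.45235108e-04, -5.35006279e-06]), 'ee_pos': array([0.13531881, 0.55839762, 0.23049391]), 'orientation': array([-1.91073377e-04,  1.18628478e-01,  9.92938382e-01, -7.86273145e-04]), 'ft_force': array([-0.55474234,  0.0524685 , -0.8157842 ]), 'wrist_torque': array([0.00833699, 0.01247329, 0.03023566]), 'grasp_force': 0.0, 'width': 0.0855133485419785}
```

View pics/scene0.png

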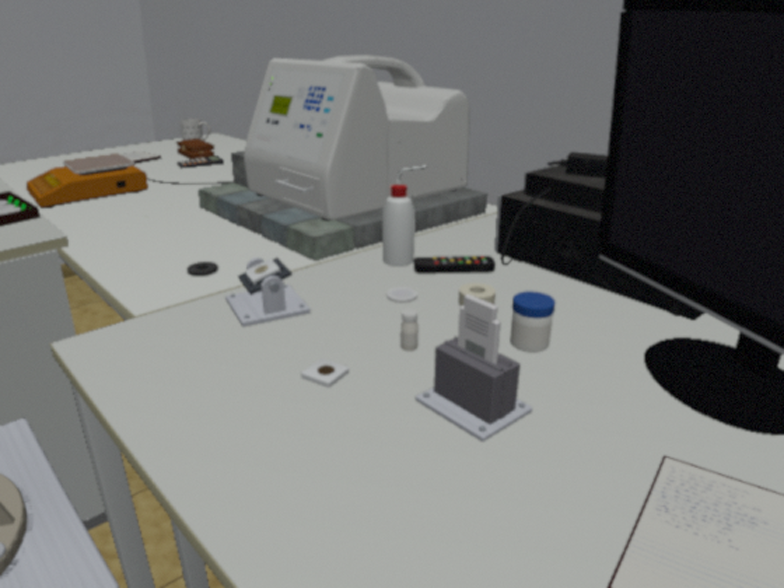

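View pics/top0.png

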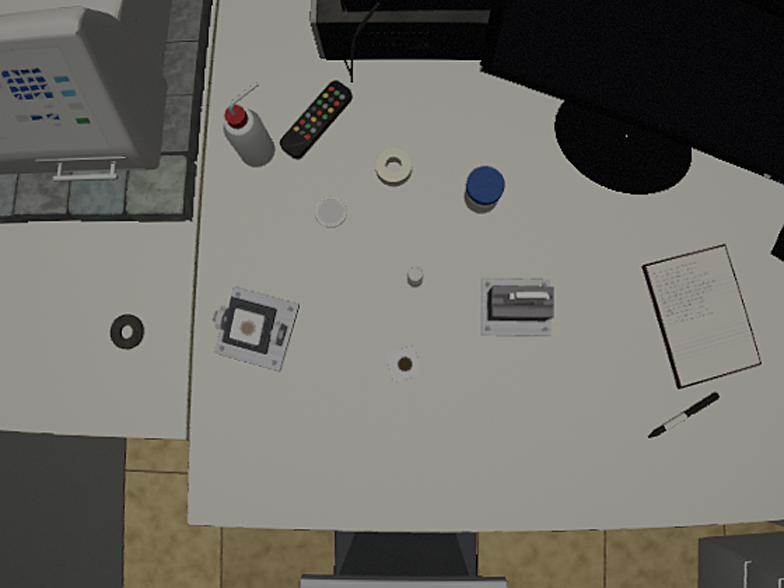

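The scene view shows the stage at about (267,290)/1.4 and the probe and holder at about (478,370)/1.4. The top view shows the stage at (256,328)/1.4 and the holder at (517,307)/1.4. I'll zoom in on both objects in both views.

```bash
python3 - <<'E'
from h import *
T=np.mean([cam("top")["color"].astype(float) for _ in range(3)],0).astype(np.uint8)
S=np.mean([cam("scene")["color"].astype(float) for _ in range(3)],0).astype(np.uint8)
np.savez("im0.npz",T=T,S=S)
def crop(im,x,y,w,h,k): return cv2.resize(im[y:y+h,x:x+w,::-1],None,fx=k,fy=k,interpolation=cv2.INTER_CUBIC)
a=np.hstack([crop(T,145,195,80,75,5),crop(T,335,190,80,75,5)])
cv2.imwrite("pics/top_crop.png",a)
b=np.hstack([crop(S,155,175,80,60,5),crop(S,295,200,80,60,5)]); 
b=np.hstack([crop(S,155,175,80,110,5),crop(S,295,205,80,110,5)]); 
cv2.imwrite("pics/sc_crop.png",b)
E
```

```text
(no output)
```

View pics/top_crop.png

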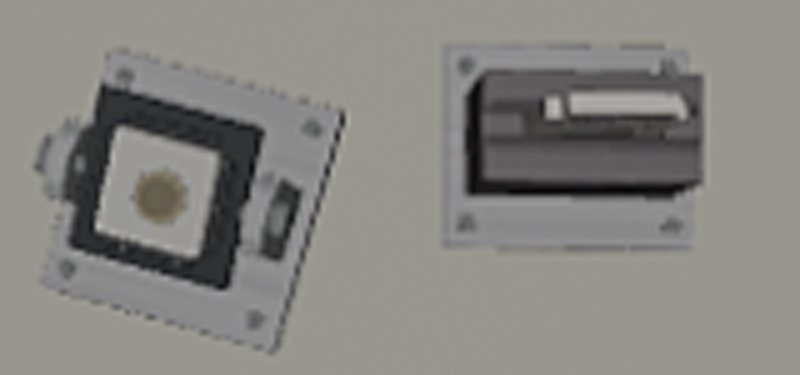

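View pics/sc_crop.png

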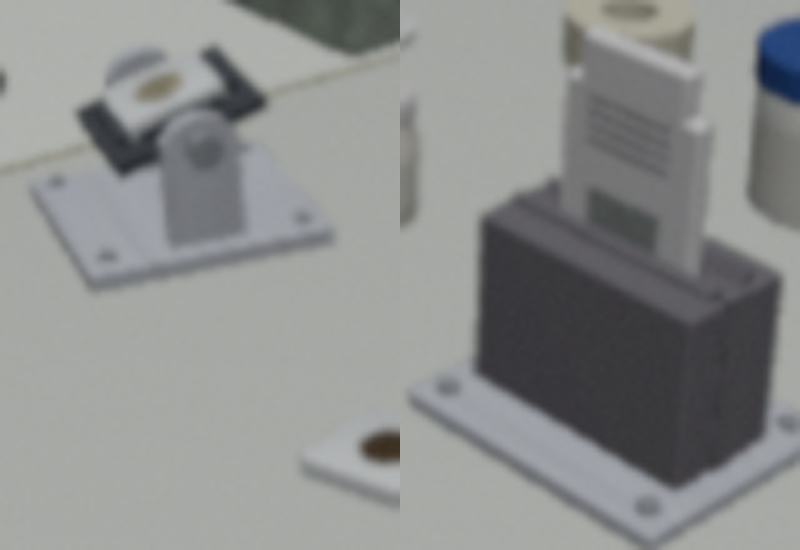

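Both crops are clear: the table leans toward the robot, and the holder is aligned with the world axes. I read the corners off the crops and cast rays from them.

```bash
cat > m.py <<'E'
from h import *
t=cam("top");s=cam("scene")
tA=lambda x,y:(145+(x+.5)/5-.5,195+(y+.5)/5-.5)
tB=lambda x,y:(335+(x-400+.5)/5-.5,190+(y+.5)/5-.5)
sA=lambda x,y:(155+(x+.5)/5-.5,175+(y+.5)/5-.5)
sB=lambda x,y:(295+(x-400+.5)/5-.5,205+(y+.5)/5-.5)
E
python3 - <<'E'
from m import *
np.set_printoptions(precision=4,suppress=True)
def quad(P,n):
    P=np.array(P);print(n,"c",P.mean(0),"sides",[round(np.linalg.norm(P[i]-P[i-1]),4) for i in range(4)],"yaw TL-TR,BL-BR,BL-TL,BR-TR",
     [round(float(np.degrees(np.arctan2(*(a-b)[[1,0]]))),1) for a,b in((P[0],P[1]),(P[3],P[2]),(P[0],P[3]),(P[1],P[2]))])
quad([onz(t,tA(*p),.01) for p in((108,52),(345,108),(278,352),(42,283))],"stage foot")
quad([onz(t,tB(*p),.008) for p in((445,45),(690,48),(690,247),(445,247))],"holder foot")
P=[tri(t,tA(*a),s,sA(*b)) for a,b in (((103,85),(215,50)),((265,130),(265,100)),((228,290),(125,172)),((70,248),(80,105)))]
print("table",[ (p,g) for p,g in P]); Q=np.array([p for p,_ in P]);quad(Q,"table")
n=np.cross(Q[2]-Q[0],Q[3]-Q[1]);n/=np.linalg.norm(n);print("n",n*np.sign(n[2]))
print("spot",tri(t,tA(160,195),s,sA(158,87)))
print("spot z.068",onz(t,tA(160,195),.068),onz(s,sA(158,87),.068))
print("probe top",[onz(t,tB(*p),.140) for p in((568,95),(682,95),(688,118),(570,116))])
print("probe top scene front",[onz(s,sB(*p),.140) for p in((592,35),(700,75))])
H=np.array([.4407,-.0981,0])
E
```

```text
stage foot c [0.5336 0.2316 0.01  ] sides [np.float64(0.1062), np.float64(0.1104), np.float64(0.1105), np.float64(0.1103)] yaw TL-TR,BL-BR,BL-TL,BR-TR [77.2, 75.0, -13.8, -13.8]
holder foot c [ 0.5702 -0.1755  0.008 ] sides [np.float64(0.0894), np.float64(0.1093), np.float64(0.0884), np.float64(0.1079)] yaw TL-TR,BL-BR,BL-TL,BR-TR [89.6, 90.1, -0.7, -1.6]
table [(array([0.5753, 0.2588, 0.0649]), np.float64(0.001434237763893113)), (array([0.5567, 0.1886, 0.0663]), np.float64(0.0012763136628459724)), (array([0.4931, 0.2055, 0.0451]), np.float64(0.0031531519223519607)), (array([0.5095, 0.2728, 0.0509]), np.float64(0.002937603095445166))]
table c [0.5337 0.2314 0.0568] sides [np.float64(0.0687), np.float64(0.0726), np.float64(0.0691), np.float64(0.0696)] yaw TL-TR,BL-BR,BL-TL,BR-TR [75.2, 76.3, -12.1, -14.9]
n [-0.2539  0.0344  0.9666]
spot (array([0.5292, 0.2318, 0.0666]), np.float64(0.0010619885172636985))
spot z.068 [0.5296 0.2312 0.068 ] [0.5271 0.229  0.068 ]
probe top [array([ 0.5733, -0.1535,  0.14  ]), array([ 0.5735, -0.1975,  0.14  ]), array([ 0.5646, -0.1996,  0.14  ]), array([ 0.5652, -0.1541,  0.14  ])]
probe top scene front [array([ 0.5666, -0.1578,  0.14  ]), array([ 0.5692, -0.1992,  0.14  ])]
```

Measured positions, each checked against the given sizes:
- **Probe:** x = 0.570, y = -0.1765, yaw about 0.
- **Stage:** yaw about -13.8°, table tilt about 15°.
- **Spot:** about (0.529, 0.231, 0.067).

The foot, table and probe dimensions all match what was given. I'll move toward the probe now.

```bash
cat >> h.py <<'E'
from scipy.spatial.transform import Rotation as Ro
def pose():
    s=manip.get_state(); q=s["orientation"]; return np.array(s["ee_pos"]),Ro.from_quat([q[1],q[2],q[3],q[0]]),s
def delta(p,R):
    p0,R0,s=pose(); d=R0.inv().apply(np.array(p)-p0)/.5; w=(R0.inv()*R).as_rotvec()/(np.pi/4)
    print("shift",d.round(4),"turn",w.round(4),"q",s["q"].round(3))
def Rxz(y,z): # tool y and z in world
    z=np.array(z)/np.linalg.norm(z); x=np.cross(y,z); x/=np.linalg.norm(x); return Ro.from_matrix(np.c_[x,np.cross(z,x),z])
E
python3 -m pendant '[[1,-0.595,-0.612,0,0,0,0.85],[1,-0.595,-0.612,0,0,0,0.85],[1,-0.595,-0.612,0,0,0,0.85],[1,-0.595,-0.612,0,0,0,0.85],[1,-0.595,-0.612,0,0,0,0.85],[1,-0.595,-0.612,0,0,0,0.85],[1,-0.595,-0.612,0,0,0,0.85],[1,-0.595,-0.612,0,0,0,0.85],[1,-0.595,-0.612,0,0,0,0.85],[1,-0.595,-0.612,0,0,0,0.85],[1,-0.595,-0.612,0,0,0,0.85]]'
python3 -c "
from h import *
delta([.570,-.1765,.23],Rxz([1,0,0],[0,0,-1]))"
```

```text
t: 1.6
ee_pos: [0.3527, 0.191, 0.2314]
orientation: [-0.0, 0.438, 0.899, 0.0]
ft_force: [0.1, 0.2, 0.5]
width: 0.0855
grasp_force: 0.0
shift [-0.8468 -0.11    0.0025] turn [ 3.000e-04 -6.000e-04  8.445e-01] q [ 0.295 -0.024 -0.353  1.242  0.     1.203]
```

```bash
python3 -m pendant '[[1,-0.847,-0.11,0,0,0,0.845],[1,-0.847,-0.11,0,0,0,0.845],[1,-0.847,-0.11,0,0,0,0.845],[1,-0.847,-0.11,0,0,0,0.845],[1,-0.847,-0.11,0,0,0,0.845],[1,-0.847,-0.11,0,0,0,0.845],[1,-0.847,-0.11,0,0,0,0.845],[1,-0.847,-0.11,0,0,0,0.845],[1,-0.847,-0.11,0,0,0,0.845],[1,-0.847,-0.11,0,0,0,0.845],[1,-0.847,-0.11,0,0,0,0.845],[1,-0.847,-0.11,0,0,0,0.845]]'
python3 - <<'E'
from h import *
delta([.570,-.1765,.103],Rxz([1,0,0],[0,0,-1]))
a=cam("top")["color"];b=cam("scene")["color"]
k=lambda im,x,y:cv2.resize(im[y:y+140,x:x+140,::-1],None,fx=2.8,fy=2.8,interpolation=cv2.INTER_CUBIC)
cv2.imwrite("pics/a1.png",np.hstack([k(a,300,130),k(b,270,170)]))
E
```

```text
t: 2.8
ee_pos: [0.5704, -0.1736, 0.2312]
orientation: [-0.001, 0.706, 0.709, 0.0]
ft_force: [0.0, 1.1, 0.2]
width: 0.0857
grasp_force: 0.0
shift [-0.0059 -0.0006  0.2564] turn [-0.001  -0.0011  0.0051] q [-0.43   0.356  0.106  1.322  0.     1.136]
```

View pics/a1.png

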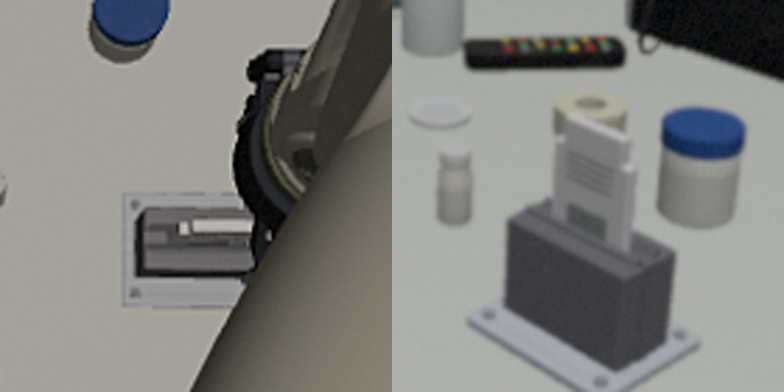

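The top view shows the probe plate beside the gripper at the expected place, around (220,227) in the left crop. The scene crop shows the probe untouched. I'll descend around the plate and close gently.

```bash
python3 -m pendant '[[1,-0.006,0,0.06,0,0,0.005],[1,-0.006,0,0.12,0,0,0.005],[1,-0.006,0,0.18,0,0,0.005],[1,-0.006,0,0.22,0,0,0.005],[1,-0.006,0,0.254,0,0,0.005],[1,-0.006,0,0.254,0,0,0.005],[0.6,-0.006,0,0.254,0,0,0.005],[0.4,-0.006,0,0.254,0,0,0.005],[0.25,-0.006,0,0.254,0,0,0.005]]' 20
python3 - <<'E'
from h import *
p,R,s=pose(); print(p,s["width"],s["ft_force"])
b=cam("scene"); print(proj(b,p)); save(b,"pics/a2.png",(270,130,410,270),4)
E
```

```text
t: 3.8
ee_pos: [0.5716, -0.1789, 0.1058]
orientation: [0.001, 0.708, 0.706, 0.0]
ft_force: [0.3, -0.0, 1.1]
width: 0.0439
grasp_force: 0.0
[ 0.57157381 -0.17887026  0.10578166] 0.043882444315847646 [ 0.27993066 -0.04978578  1.14165805]
[343.92032592 234.77284218]
```

View pics/a2.png

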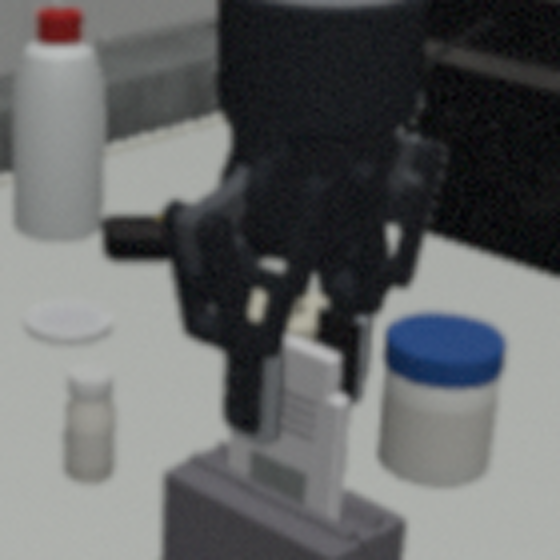

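The fingers straddle the plate: near finger at about (250,400), far finger at about (350,350), plate between them. Closing now.

```bash
python3 -m pendant '[[0.05,0,0,0,0,0,0],[0,0,0,0,0,0,0],[0,0,0,0,0,0,0],[0,0,0,0,0,0,0],[0,0,0,0,0,0,0],[0,0,0,0,0,0,0]]' 20
python3 -c "
from h import *
p,R,s=pose(); print(p,s['wrist_torque'],R.as_matrix().round(4))"
```

```text
t: 4.45
ee_pos: [0.5713, -0.1789, 0.1048]
orientation: [0.001, 0.708, 0.706, 0.0]
ft_force: [1.3, 1.1, 3.8]
width: 0.0078
grasp_force: 24.8
[ 0.57128025 -0.178877    0.1047563 ] [ 0.09958834 -0.43614962  0.01121285] [[ 2.2e-03  1.0e+00  1.3e-03]
 [ 1.0e+00 -2.2e-03 -3.0e-04]
 [-3.0e-04  1.3e-03 -1.0e+00]]
```

Gripped with low side force. I'll firm the grip and lift straight up.

```bash
python3 -m pendant '[[0,0,0,0,0,0,0],[0,0,0,0,0,0,0],[0,0,0,-0.02,0,0,0],[0,0,0,-0.04,0,0,0],[0,0,0,-0.06,0,0,0],[0,0,0,-0.08,0,0,0]]' 45
python3 -m pendant '[[0,0,0,-0.04,0,0,0],[0,0,0,-0.08,0,0,0],[0,0,0,-0.12,0,0,0],[0,0,0,-0.16,0,0,0],[0,0,0,-0.2,0,0,0],[0,0,0,-0.2,0,0,0]]'
python3 - <<'E'
from h import *
p,R,s=pose(); print(p,s['wrist_torque'],s['q'])
b=cam("scene"); print(proj(b,p));save(b,"pics/a3.png",(250,60,430,240),3.3)
E
```

```text
t: 5.05
ee_pos: [0.5708, -0.1787, 0.1445]
orientation: [-0.0, 0.708, 0.706, 0.0]
ft_force: [4.5, -0.7, -3.5]
width: 0.0072
grasp_force: 46.2
t: 5.65
ee_pos: [0.5707, -0.1792, 0.2474]
orientation: [0.001, 0.708, 0.706, 0.0]
ft_force: [0.2, -0.3, -0.8]
width: 0.0073
grasp_force: 47.0
[ 0.57065014 -0.17917478  0.24740462] [-0.05913595  0.01449401  0.04703502] [-4.37931868e-01  3.53550644e-01  1.42235945e-01  1.35674285e+00
 -9.06194751e-04  1.13521101e+00]
[349.82055567 147.41801658]
```

View pics/a3.png

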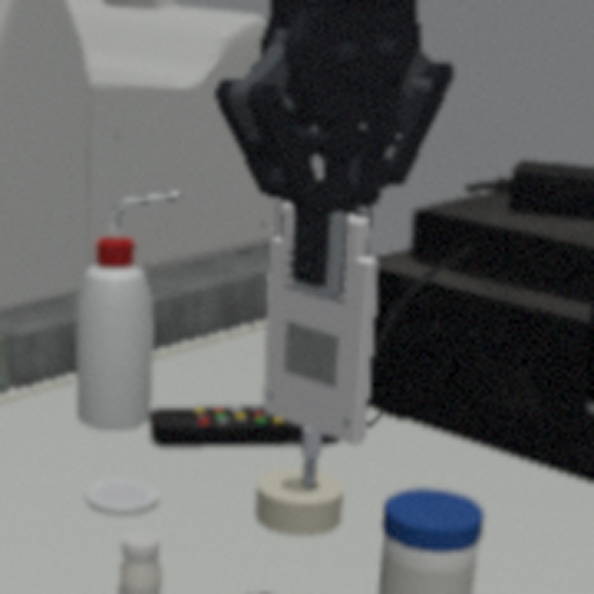

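The probe is in hand and clear of the holder. In the crop the tip is at (310,487), and the plate's lower corners on the near face are at about (266,403) and (350,438). I'll compute the in-hand tip offset and the target pose.

```bash
python3 - <<'E'
from h import *
b=cam("scene"); p,R,s=pose()
C=lambda x,y:(250+(x+.5)/3.3-.5,60+(y+.5)/3.3-.5)
def onx(uv,x):
    o,v=ray(b,uv); return o+v*(x-o[0])/v[0]
print("TCP",p)
print("tip",onx(C(310,487),p[0]), "collar end mid",onx(C(312,430),p[0]))
for q in((266,403),(361,440),(272,240),(376,258)): print(q,onx(C(*q),p[0]-.004))
# target: tool z=-n
y=np.radians(-13.8); th=np.radians(15)
sx=np.array([np.cos(y),np.sin(y),0]); n=-np.sin(th)*sx+np.cos(th)*np.array([0,0,1])
sp=np.array([.529,.231,.067])
for L in (.095+.06,):
    for k in(1,):
        delta(sp+n*L,Rxz(sx*k,-n)); print(sp+n*L)
E
```

```text
TCP [ 0.569936   -0.17868326  0.24413401]
tip [ 0.569936   -0.17565935  0.1523887 ] collar end mid [ 0.569936   -0.17454362  0.18040164]
(266, 403) [ 0.565936   -0.14935101  0.18742605]
(361, 440) [ 0.565936   -0.20582858  0.18595293]
(272, 240) [ 0.565936   -0.14790486  0.26426165]
(376, 258) [ 0.565936   -0.20608203  0.26780132]
shift [ 0.8381 -0.1617  0.055 ] turn [-0.3332 -0.0396  0.302 ] q [-0.438  0.356  0.137  1.354 -0.     1.135]
[0.49004105 0.24056924 0.2167185 ]
```

The plate measures 56.5 mm wide, close to the given 56 mm, and the tip is about 93 mm below the TCP and 2 mm off along tool x. I'll carry it to about 60 mm off the face.

```bash
python3 -m pendant '[[0,0.08,-0.016,0,0,0,0],[0,0.16,-0.032,0,-0.03,0,0.03],[0,0.25,-0.05,0,-0.1,-0.01,0.09],[0,0.34,-0.066,0.01,-0.15,-0.02,0.14],[0,0.43,-0.083,0.02,-0.2,-0.03,0.18],[0,0.52,-0.1,0.03,-0.25,-0.03,0.22],[0,0.61,-0.118,0.04,-0.28,-0.04,0.25],[0,0.7,-0.135,0.05,-0.31,-0.04,0.28],[0,0.78,-0.15,0.055,-0.333,-0.04,0.302],[0,0.838,-0.162,0.055,-0.333,-0.04,0.302],[0,0.838,-0.162,0.055,-0.333,-0.04,0.302],[0,0.838,-0.162,0.055,-0.333,-0.04,0.302]]'
python3 - <<'E'
from h import *
im=[];P=[];
for n in("top","scene"):
    cs=[cam(n) for _ in range(4)]; c=cs[0]; a=np.mean([k["color"].astype(float) for k in cs],0).astype(np.uint8)
    P.append(pose()[0]); np.save(n+"1.npy",a)
    x,y=(145,160) if n=="top" else (150,120)
    im.append(cv2.resize(a[y:y+120,x:x+80,::-1],None,fx=5,fy=5,interpolation=cv2.INTER_CUBIC))
cv2.imwrite("pics/b1.png",np.hstack(im)); p,R,s=pose(); print(np.round(P,4),R.as_matrix().round(3),s["ft_force"])
E
```

```text
t: 6.95
ee_pos: [0.4892, 0.2404, 0.2151]
orientation: [0.103, 0.78, 0.613, 0.079]
ft_force: [-0.1, -0.4, -0.4]
width: 0.0075
grasp_force: 47.0
[[0.4907 0.2391 0.2164]
 [0.4909 0.2396 0.2169]] [[ 0.24   0.937  0.252]
 [ 0.971 -0.232 -0.062]
 [ 0.     0.26  -0.966]] [ 0.55080134  0.57640977 -0.3930302 ]
```

View pics/b1.png

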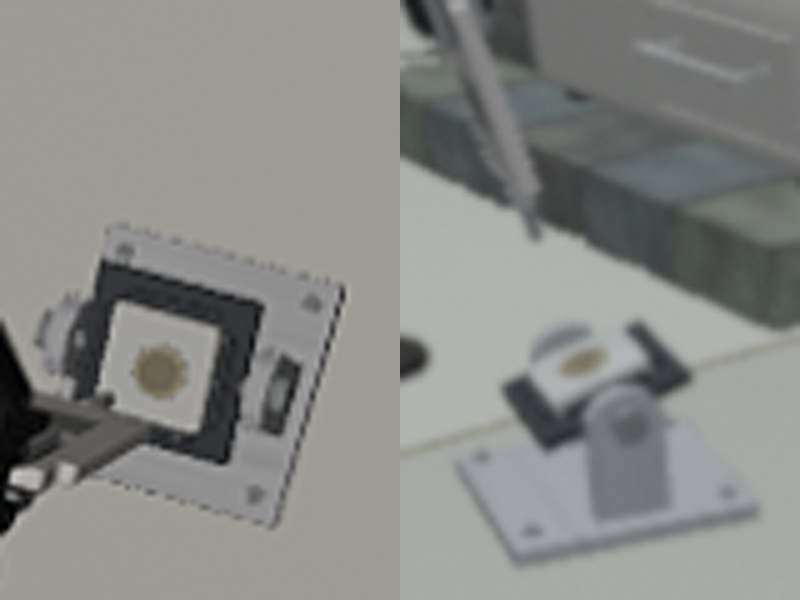

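In the left (top) crop the tip is at about (103,398) and the specimen centre at (160,372). In the right (scene) crop the tip is at (537,236) and the specimen at (583,361). I'll triangulate both, and get the table tilt from the edge lines in the scene view.

```bash
cat > m2.py <<'E'
from h import *
np.set_printoptions(precision=4,suppress=True)
t=cam("top");s=cam("scene")
tA=lambda x,y:(145+(x+.5)/5-.5,160+(y+.5)/5-.5)
sA=lambda x,y:(150+(x-400+.5)/5-.5,120+(y+.5)/5-.5)
yw=np.radians(-13.8); sx=np.array([np.cos(yw),np.sin(yw),0]); sy=np.array([-sx[1],sx[0],0])
def tilt(a,b):
    n=np.cross(ray(s,a)[1],ray(s,b)[1]); d=np.cross(n,sy); d/=np.linalg.norm(d); d*=np.sign(d@sx); return np.degrees(np.arctan2(d[2],d@sx))
E
python3 - <<'E'
from m2 import *
p,R,_=pose()
T=np.load("top1.npy").astype(int);S=np.load("scene1.npy").astype(int)
# specimen by colour
def spec(a,x,y,w,h):
    c=a[y:y+h,x:x+w]; m=(c[...,0]-c[...,2]>22).astype(float)
    yy,xx=np.mgrid[y:y+h,x:x+w]; wt=m*(c[...,0]-c[...,2]); return (xx*wt).sum()/wt.sum(),(yy*wt).sum()/wt.sum(),m.sum()
a=spec(T,168,225,18,19);b=spec(S,178,185,20,14);print(a,b,tA(160,372),sA(583,361))
sp,g=tri(t,a[:2],s,b[:2]);print("spot",sp,g)
tip,g=tri(t,tA(103,398),s,sA(537,237));print("tip",tip,g,"in tool",R.inv().apply(tip-p))
print("nominal tip",p+R.apply([.002,0,.0935]))
for n,e in {"near table":((545,447),(690,377)),"far table":((502,385),(640,322)),"foot near":((520,563),(757,512)),"foot far?":((460,460),(520,563))}.items(): print(n,tilt(sA(*e[0]),sA(*e[1])))
# dark table mask in scene
# probe axis direction in stage xz-plane
print("probe edge", tilt(sA(470,60),sA(537,236)), "expected", np.degrees(np.arctan2(R.as_matrix()[2,2],R.as_matrix()[:,2]@sx)))
g=cv2.cvtColor(S.astype(np.uint8),cv2.COLOR_RGB2GRAY)[180:215,166:210]
print(g)
E
```

```text
(np.float64(176.10321615557217), np.float64(233.91548242333582), np.float64(53.0)) (np.float64(185.71341463414635), np.float64(192.14634146341464), np.float64(7.0)) (176.6, 234.0) (186.2, 191.8)
spot [0.5286 0.233  0.0661] 0.0010305209439542434
tip [0.514  0.238  0.1258] 0.0018907614958751776 in tool [ 0.0037 -0.0015  0.0939]
nominal tip [0.5149 0.2361 0.1266]
near table 16.60823574445859
far table 15.783896500057125
foot near 0.34527748837161043
foot far? -68.65726811408176
probe edge -74.8039652164206 expected -74.93374844412784
[[178 177 177 ... 174 171 168]
 [178 177 177 ... 178 177 176]
 [177 177 177 ... 177 177 177]
 ...
 [142 148 157 ... 163 163 162]
 [159 160 162 ... 163 163 163]
 [162 163 162 ... 163 164 163]]
```

The foot edge reads 0.3°, so the line method checks out, and the table reads about 16°. I'll refine it with sub-pixel edge fits.

```bash
python3 - <<'E'
from m2 import *
S=np.load("scene1.npy"); g=cv2.cvtColor(S,cv2.COLOR_RGB2GRAY).astype(float)
def cross(u,v0,v1,th=110):  # from dark at v0 to bright toward v1
    st=1 if v1>v0 else -1
    for v in range(v0,v1,st):
        if g[v,u]<th<=g[v+st,u]: return v+st*(th-g[v,u])/(g[v+st,u]-g[v,u])
def line(cols,off,st):
    # search around predicted edge line
    pts=[]
    for u in cols:
        e=off(u); v=cross(u,int(round(e-st*2.5)),int(round(e+st*5)))
        if v is not None: pts.append((u,v))
    pts=np.array(pts); k=np.polyfit(pts[:,0],pts[:,1],1); r=pts[:,1]-np.polyval(k,pts[:,0]); ok=abs(r)<.7
    k=np.polyfit(pts[ok,0],pts[ok,1],1); print(pts.round(2).tolist(),ok.sum(),r.std().round(2),tilt((cols[0],np.polyval(k,cols[0])),(cols[-1],np.polyval(k,cols[-1]))))
L=lambda a,b:(lambda u:a[1]+(u-a[0])*(b[1]-a[1])/(b[0]-a[0]))
n=L(sA(545,447),sA(690,377)); f_=L(sA(502,385),sA(640,322))
line(list(range(180,187))+list(range(204,207)),n,1)
line(list(range(171,177))+list(range(193,198)),f_,-1)
for v in range(180,216): print(v,g[v,168:212].astype(int).tolist()) if v%2 else 0
E
```

```text
[[180.0, 209.6], [181.0, 209.16], [182.0, 208.61], [183.0, 208.29], [184.0, 208.0], [185.0, 207.74], [186.0, 207.5], [204.0, 197.91], [205.0, 197.44], [206.0, 196.91]] 10 0.27 17.224046875168575
[[171.0, 196.42], [172.0, 195.8], [173.0, 195.35], [174.0, 194.98], [175.0, 195.0], [196.0, 184.75], [197.0, 184.42]] 7 0.19 16.141125440697035
181 [177, 177, 177, 178, 177, 176, 177, 177, 177, 176, 177, 177, 177, 177, 177, 177, 177, 177, 177, 177, 177, 176, 177, 177, 177, 177, 178, 177, 177, 176, 177, 177, 177, 177, 176, 177, 177, 177, 177, 178, 177, 176, 174, 169]
183 [177, 178, 177, 177, 177, 177, 178, 178, 178, 177, 176, 177, 176, 174, 174, 172, 171, 173, 173, 175, 176, 177, 177, 177, 177, 177, 176, 173, 167, 159, 162, 172, 177, 177, 177, 177, 176, 177, 177, 177, 178, 177, 177, 177]
185 [178, 177, 178, 178, 178, 177, 178, 177, 177, 175, 172, 166, 163, 157, 150, 143, 139, 140, 141, 150, 165, 174, 176, 174, 175, 173, 161, 129, 100, 88, 96, 128, 157, 172, 177, 178, 177, 177, 177, 177, 177, 177, 177, 177]
187 [178, 178, 178, 178, 177, 177, 177, 177, 170, 161, 149, 136, 127, 122, 120, 120, 122
[... 2473 characters left out ...]
 164, 165, 164, 164, 164]
211 [155, 161, 162, 161, 161, 161, 160, 162, 162, 162, 157, 150, 156, 160, 162, 164, 163, 162, 154, 135, 121, 120, 119, 120, 121, 120, 120, 120, 119, 118, 119, 118, 117, 117, 123, 143, 159, 163, 163, 163, 163, 164, 163, 163]
213 [162, 163, 163, 162, 161, 161, 160, 161, 162, 163, 164, 164, 165, 165, 164, 163, 164, 163, 156, 138, 121, 117, 118, 120, 121, 121, 121, 119, 120, 118, 118, 117, 116, 117, 121, 142, 160, 163, 163, 163, 163, 163, 162, 162]
215 [164, 162, 163, 163, 163, 163, 161, 161, 161, 161, 162, 163, 164, 165, 166, 165, 163, 163, 160, 144, 121, 117, 119, 121, 121, 120, 119, 119, 119, 118, 117, 117, 117, 117, 121, 135, 153, 162, 163, 163, 163, 163, 163, 163]
```

Tilt is about 16.5°. I'll compute a pose with the tip 10 mm above the spot.

```bash
cat > tgt.py <<'E'
from m2 import *
import sys
th=np.radians(16.5); n=-np.sin(th)*sx+np.cos(th)*np.array([0,0,1])
RT=Rxz(sx,-n); sp=np.array([.5287,.2327,.0665]); tipT=np.array([.003,-.001,.094])
if __name__=="__main__":
    p,R,s=pose(); gap=float(sys.argv[1]); delta(sp+n*gap-RT.apply(tipT),RT)
E
python3 tgt.py .010
```

```text
shift [-0.0028 -0.0065  0.1025] turn [-0.032  -0.0001 -0.0002] q [ 0.394  0.102 -0.289  0.966 -0.155  2.189]
```

```bash
python3 -m pendant '[[0,-0.003,-0.006,0.03,-0.032,0,0],[0,-0.003,-0.006,0.06,-0.032,0,0],[0,-0.003,-0.006,0.085,-0.032,0,0],[0,-0.003,-0.006,0.1,-0.032,0,0],[0,-0.003,-0.006,0.1,-0.032,0,0],[0,-0.003,-0.006,0.1,-0.032,0,0]]'
python3 - <<'E'
from m2 import *
im=[];P=[];F=[]
for n in("top","scene"):
    a=0
    for _ in range(5):
        c=cam(n); a=a+c["color"].astype(float)/5; q=pose();P.append(q[0]);F.append(q[2]["ft_force"])
    a=a.astype(np.uint8);np.save(n+"2.npy",a)
    x,y=(155,210) if n=="top" else (150,150)
    im.append(cv2.resize(a[y:y+70,x:x+50,::-1],None,fx=8,fy=8,interpolation=cv2.INTER_CUBIC))
cv2.imwrite("pics/b2.png",np.hstack(im)); print(np.mean(P,0),np.mean(F,0),np.std(F,0),q[1].as_matrix().round(3))
E
python3 tgt.py 0.01
```

```text
t: 8.25
ee_pos: [0.5003, 0.2366, 0.1679]
orientation: [0.113, 0.779, 0.611, 0.089]
ft_force: [-0.8, -0.3, -0.3]
width: 0.0073
grasp_force: 46.9
[0.5003 0.2367 0.1682] [ 0.1658 -0.1667 -0.788 ] [0.3495 0.4786 0.5035] [[ 0.238  0.931  0.276]
 [ 0.971 -0.229 -0.068]
 [ 0.     0.284 -0.959]]
shift [ 0.0001 -0.0004  0.0025] turn [-0.0001 -0.      0.0001] q [ 0.388  0.131 -0.389  0.816 -0.168  2.18 ]
```

View pics/b2.png

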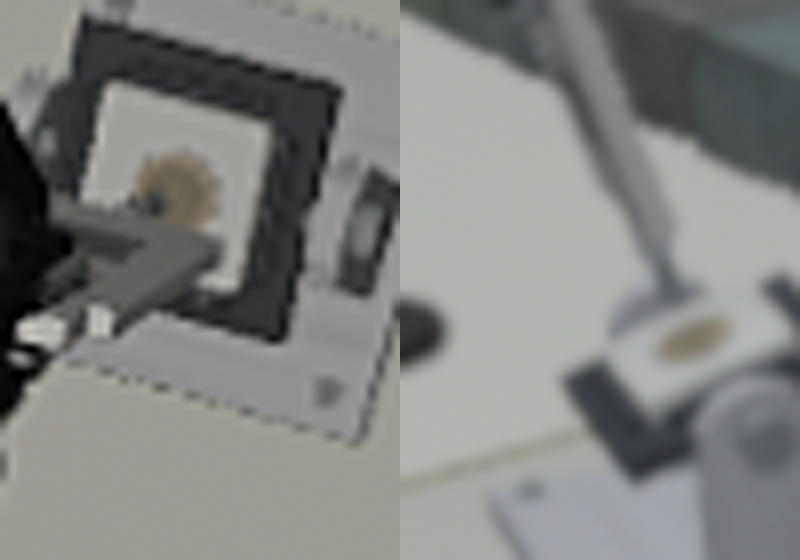

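In the left crop the tip end is at about (155,200) and the specimen centre at (176,190). In the right crop the tip end is at about (677,302) and the specimen at (693,340). I'll compare these with the predicted pixels.

```bash
python3 - <<'E'
from tgt import *
tC=lambda u:((u[0]-155+.5)*8-.5,(u[1]-210+.5)*8-.5); sC=lambda u:((u[0]-150+.5)*8-.5+400,(u[1]-150+.5)*8-.5)
tI=lambda x,y:(155+(x+.5)/8-.5,210+(y+.5)/8-.5); sI=lambda x,y:(150+(x-400+.5)/8-.5,150+(y+.5)/8-.5)
p,R,_=pose()
for nm,X in (("spot",sp),("tip exp",sp+n*.011),("tip by tool",p+R.apply(tipT)),("collar end axis",p+R.apply(tipT-[0,0,.016])),("lower edge",p+R.apply(tipT-[0,0,.03]))): print(nm,np.round(tC(proj(t,X))),np.round(sC(proj(s,X))))
for a,b in (((155,200),(677,302)),((160,197),(677,298))):
    tip,g=tri(t,tI(*a),s,sI(*b)); d=tip-sp
    print(tip,g,"rel spot sx,sy,n",d@np.cross(sy,n),d@sy,d@n)
print("spot tri",tri(t,tI(176,190),s,sI(693,340)))
S=np.load("scene2.npy");T=np.load("top2.npy")
print(S[182:192,178:192].mean(2).astype(int)); print(T[229:240,168:184].mean(2).astype(int)); print((T[229:240,168:184,0].astype(int)-T[229:240,168:184,2]))
E
```

```text
spot [172. 196.] [692. 339.]
tip exp [158. 204.] [677. 305.]
tip by tool [158. 204.] [678. 304.]
collar end axis [138. 216.] [657. 254.]
lower edge [120. 226.] [638. 209.]
[0.5264 0.2344 0.0775] 0.0005767549874020652 rel spot sx,sy,n 0.0006472154724670958 0.0010727435355182163 0.011331037931281646
[0.5265 0.233  0.0791] 0.0018629916352069585 rel spot sx,sy,n 0.0014836220651821873 -0.0002203408544726144 0.012692466274764471
spot tri (array([0.5297, 0.2321, 0.0663]), np.float64(0.001558501325493773))
[[175 167 146 125 112 123 157 173 176 177 176 177 177 177]
 [176 173 160 135 108 108 141 166 173 175 176 177 176 177]
 [176 173 166 143 109  99 123 151 161 168 173 176 176 176]
 [172 168 162 146 113  96 106 129 140 151 165 174 175 175]
 [163 155 148 134 110  98 100 111 126 139 157 171 174 174]
 [151 138 129 121 112 105 106 117 137 151 163 171 173 174]
 [137 126 122 122 122 126 131 142 155 163 167 167 170 174]
 [128 124 127 135 142 152 155 158 158 156 154 153 159 170]
 [131 137 147 156 160 163 156 147 138 130 128 132 145 162]
 [149 159 167 169 164 154 138 125 118 115 119 127 142 160]]
[[157
[... 594 characters left out ...]
59]
 [ 91  99  97  97  96  96  96  95  95  96 102 113 141 164 163 160]
 [ 64  68  75  88  90  97  95  94  94  94  94  91 107 124 138 155]]
[[ 4  5  4  4  3  3 10 15 18 18 15  7  1  3  4  4]
 [ 4  4  4  3  7 21 23 27 27 28 28 23 10  1  3  4]
 [ 4  4  3  3 17 29 25 24 23 24 24 27 23  7  2  4]
 [ 4  4  4  7 27 26 24 23 22 22 22 24 27 16  1  4]
 [ 4  4  3 10 32 22 17 22 23 23 22 22 25 21  4  4]
 [ 4  4  3  7 20  5  1  8 24 23 22 22 25 22  7  3]
 [ 4  2  1 -1  2 -4 -6  0 22 23 22 23 26 21  7  3]
 [ 3  3  0  1 -1 -3  0 12 23 24 23 23 27 19  3  4]
 [ 4  3  3  4  2  4  9 16 23 25 25 27 24 11  2  4]
 [ 4  4  3  4  3  3  5  6  7  9 16 19 13  4  4  4]
 [ 2  2  3  4  3  3  3  3  2  3  4  6  5  3  4  4]]
```

The tip is within about 1 mm of the spot's axis, slightly high along stage y. I'll nudge 1 mm in -tool x and come in slowly, reading the force along the normal (baseline -0.8 N).

```bash
cat > fr.py <<'E'
from tgt import *
F=[];P=[];G=[]
for _ in range(10):
    cam("scene"); p,R,S=pose(); F.append(S["ft_force"]); P.append(p); G.append(S["wrist_torque"])
F=np.array(F); k=R.as_matrix()
print("n-force",(F@n).mean()+.81,"+-",(F@n).std()/10**.5,"lateral",(F@k[:,0]).mean(),(F@k[:,1]).mean(),"tip by tool rel spot", (np.mean(P,0)+R.apply(tipT)-sp)@np.c_[np.cross(sy,n),sy,n], "tilt err deg",np.degrees((R.inv()*RT).as_rotvec()),S["width"],S["t"])
E
python3 -m pendant '[[0,-0.002,0,0.006,0,0,0],[0,-0.002,0,0.012,0,0,0],[0,-0.002,0,0.018,0,0,0],[0,-0.002,0,0.018,0,0,0]]'; python3 fr.py
```

```text
t: 9.45
ee_pos: [0.5023, 0.2349, 0.1586]
orientation: [0.113, 0.779, 0.611, 0.088]
ft_force: [-0.5, -1.0, -0.4]
width: 0.0074
grasp_force: 47.0
n-force -0.006282243014150923 +- 0.21073618410006129 lateral -0.14127344680999704 -0.28372616826293506 tip by tool rel spot [ 0.0002 -0.001   0.0023] tilt err deg [ 0.0023 -0.007   0.0039] 0.007344651862712184 10.05
```

```bash
python3 -m pendant '[[0,0,0,0.003,0,0,0],[0,0,0,0.006,0,0,0],[0,0,0,0.009,0,0,0],[0,0,0,0.009,0,0,0]]'; python3 fr.py
```

```text
t: 10.45
ee_pos: [0.5037, 0.2348, 0.1549]
orientation: [0.113, 0.779, 0.611, 0.089]
ft_force: [-1.3, 0.9, 1.9]
width: 0.0072
grasp_force: 47.4
n-force 2.4265573515042576 +- 0.08113194258472692 lateral -0.10060084083252634 0.09882175051448912 tip by tool rel spot [ 0.0004 -0.0009 -0.0022] tilt err deg [ 0.0122 -0.0107  0.0005] 0.007320699960369178 11.05
```

Force of 2.4 N means about 3 mm of compression. I'll add 2.9 mm more.

```bash
python3 -m pendant '[[0,0,0,0.002,0,0,0],[0,0,0,0.004,0,0,0],[0,0,0,0.0058,0,0,0],[0,0,0,0.0058,0,0,0]]'; python3 fr.py; python3 - <<'E'
from m2 import *
im=[]
for n in("top","scene"):
    a=0
    for _ in range(5): a=a+cam(n)["color"].astype(float)/5
    a=a.astype(np.uint8);np.save(n+"3.npy",a)
    x,y=(155,210) if n=="top" else (150,150)
    im.append(cv2.resize(a[y:y+70,x:x+50,::-1],None,fx=8,fy=8,interpolation=cv2.INTER_CUBIC))
cv2.imwrite("pics/b3.png",np.hstack(im))
E
```

```text
t: 11.45
ee_pos: [0.5045, 0.2345, 0.152]
orientation: [0.113, 0.779, 0.611, 0.089]
ft_force: [-1.0, 0.0, 3.1]
width: 0.0077
grasp_force: 47.5
n-force 3.9779816915987927 +- 0.16697974999445803 lateral 0.31816050715467536 0.2898894356836844 tip by tool rel spot [ 0.0003 -0.001  -0.0051] tilt err deg [ 0.0082 -0.0114  0.0056] 0.007530187515726329 12.05
```

View pics/b3.png

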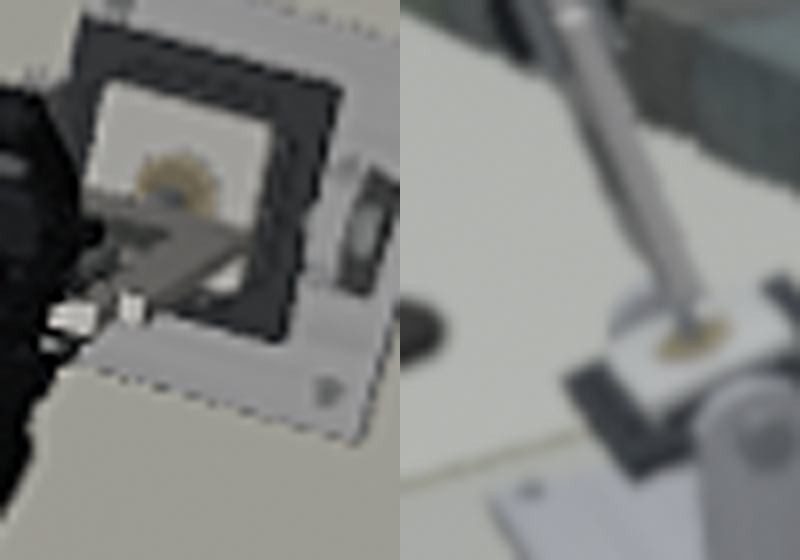

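The tip sits on the specimen's centre: about (175,193) in the top crop and (690,338) in the scene crop. The table looks unmoved. Force is about 3.8 N, roughly half travel, and the tool is square to the measured face, so I'm handing in.

```bash
python3 -c "
from cell import manip
print(manip.hand_in())"
```

```text
the job is handed in; nothing more can be done
None
```

I handed the job in with the probe still held on the middle of the specimen. It is square to the sloping face (measured at about 16.5°) to within my 1–2° tilt measurement. It presses with about 4 N, so the tip should be in by roughly half its travel (about 6.5 mm by my estimate). No verdict was returned.

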